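# Hold the spring clip open over the recipe card

## Robot

A 7-joint arm with a two-finger parallel gripper is mounted at the origin on the work surface. World frame = base frame: x ahead of the robot, y to its left, z up, the work surface at z = 0. Lengths are in m, angles in rad, forces in N, time in s.
With the tool pointing down it reaches from about 0.4 to 0.85 m from the base axis. Payload 10.4 kg.
Tool frame: the origin (TCP) lies between the finger pads; the fingertips stand r.nose_length ahead of it and the grasp point (between the pads) lies 6 mm ahead of it (r.nose_length is the distance from the TCP to the fingertips, in m); z points along the fingers, x is the direction in which the jaws open and shut, and the axes are right-handed (so a half turn about z gives the same grasp; the last joint's range is limited). The gripper opens to 87 mm and grips with 3 to 60 N. Pads are 19 mm wide; open, the fingers measure 117 mm over their backs; the gripper's body (75 mm by 190 mm) begins 51 mm behind the grasp point.
Start: joints at [1.289, 0.332, -0.065, 1.46, 0.022, 1.35, -0.088], TCP at [0.16, -0.604, 0.248] pointing down, gripper open.
Joint ranges: [-2.6, 2.6], [-0.5, 2.12], [-1.47, 1.34], [0.16, 2.42], [-1.27, 4.41], [0.06, 2.06], [-2.6, 2.6]. Speed limits (rad/s): [2.22, 2.22, 2.79, 2.79, 3.14, 3.14, 3.14].

## Interface

Orientations are given as a unit quaternion [x, y, z, w].
In Python, from bench import r gives the robot as it stands. The module is installed in compiled form; this text tells all that it offers.
- The arm moves only by the shell command python3 -m creep 'ROWS' [OPENING] [FORCE]. ROWS is JSON, a list of rows, each an object of numbers: "x", "y", "z": the shift along the world's x, y, z in m; "spin": the turn about the world's z in degrees. In form: [{"x": .., "y": .., "z": .., "spin": ..}, ...]. A call has 1 to 12 rows; each row is the pose to reach, as a shift and turn from the pose commanded when the call began; what a row does not reach only later rows make up. A row lasts 1/8 s, in which the tool goes at most 62.5 mm and 10.7 degrees, less where a joint would pass 70% of its speed; a pose out of reach is approached as far as the arm can. A call with a gripper value outside its range is refused whole. OPENING is the finger opening in m, from 0 to 0.087, set as the call begins (- or left out, the last holds). The fingers move at their own pace and stop on an object; FORCE is the grip in N (left out, the last holds). Time passes only in rows, so rows that repeat a pose let the fingers close. It gives the time, the measured TCP pose, the force and the opening at its end, in the units of the state.
- r.read_state(): the state, without advancing time (a new reading comes with each control period).
- r.camera(name): name is "scene" or "top" or "wrist"; returns a dict with "pixels" (384x512x3 uint8, blue, green, red), "z_map" (384x512 float32, m along the optical axis (not along the pixel's ray), 0 where there is no reading), "K" (3x3 intrinsics, pixels), "R" (3x3) and "t" (3): a world point X has camera coordinates R X + t. Camera axes: x right, y down, z forward; pixel columns grow to the right and rows downward; lengths in m; the calibration is good to about 2 mm. A picture is of the moment at which its call begins.
- r.close_job(): hands the job in, once; it reports no verdict.
The state is a dict: "time": time; "joint_positions": joint angles; "joint_vel": joint speeds; "joint_torque": joint torques, N m; "ee_pos": TCP position; "eef_rot": TCP orientation; "ft_force": force on the tool from outside, world axes, zero at the start; "torque": the same for the moment, N m; "width": finger opening in m.
Only numpy, scipy, OpenCV 4.12 (cv2) and the standard library are available. Lean on these libraries where they do the work, as an engineer would, in place of code of your own. Each camera call takes 0.05 s, during which the arm holds its last target. There are 200 camera calls.

## Task

Pluck the spring clip out of the pocket tray by its two levers, squeeze it wide open and bring it down over the middle of the top edge of the recipe card in the wooden stand, so that the jaw ends straddle the card a good centimetre below its edge, ready for a second card to be slipped in. Finish still holding it there squeezed open: do not let go or let it nip the card, and nothing of the clip may touch the card or stand. Do not bump the card or its stand hard, and leave the other things where they are.

Things in the scene. Friction and masses are not known exactly. Their poses are not given: they have to be found in the camera images.
- clip: Grey plastic spring clip like a chunky clothes peg, 80 mm tall, 75 g, standing on its closed jaws in any one of the tray's pockets. Origin: centre of its underside, between the closed jaw ends; z up to the levers, x along the pivot pin (34 mm long, 46 mm above the origin), y across: levers close and jaws part along y. Jaws: below the pin, 28 mm wide (x), 9 mm thick each (y).
- jaw_p (a joint): Opening of the +y jaw: 0 shut, 0.28 rad at its hard stop; the -y jaw is geared to it and opens equally. Squeezing at mid lever takes 4 N to start and 8 N at the stop; firmer squeezing does no more. At the stop the jaw ends gape 25 mm inside (44 mm outside) and lie 44 mm below the pin instead of 46. Let go, it springs shut.
- clip_levers (a point): Point midway between the clip's two levers, 64 mm above its origin: squeeze here. The levers (28 mm wide in x) rise above the pin and flare out to 44 mm over their outer faces at the top when shut; at the stop their outer faces are parallel, 26 mm apart, from the pin to 34 mm above it.
- jaw_p_tip (a point): Inner lower edge of the +y jaw's end, midway along x (at the clip's origin when shut).
- jaw_n_tip (a point): Inner lower edge of the -y jaw's end, midway along x (at the clip's origin when shut).
- tray: Fixed light wooden tray, three pockets in a row along its x at -44, 0, +44 mm, each 40 mm (x) by 58 mm (y) inside; floor 4 mm and rim 28 mm above the shelf; outside 136 by 66 mm. Origin: centre of the underside. The clip stands loosely, its x about along the tray's x (yaw within 0.06 rad), with room to open its jaws in the pocket.
- card_edge (a point): Middle of the top edge of the white recipe card, 104 mm above the shelf. Frame: x along the card's thickness, y along its edge, z up. The card is 3 mm thick, 110 mm wide and upright.
- stand: Fixed wooden stand (52 by 130 mm, 31 mm high) that holds the card; same axes as card_edge, origin under its centre.
- stopper: Cork stopper, 24 mm dia., 24 mm high, in another pocket; leave it. Origin: underside.
- lid_knob: Dark wooden lid knob, 26 mm dia., 26 mm high, in another pocket; leave it. Origin: underside.
- pickle_jar: Closed pickle jar, 60 mm dia., 85 mm high, between tray and stand; leave it. Origin: underside.
- katori: Small steel bowl, 64 mm dia., 28 mm high, between tray and stand; leave it. Origin: underside.
- brass_lid: Brass-coloured lid, 110 mm dia., 26 mm high over its knob, at the left; leave it. Origin: underside.
- rolling_pin: Wooden rolling pin, 300 mm long along its y, 36 mm dia., lying at the back; leave it. Origin: underneath its middle.
- spoon: Steel spoon, 160 mm long, lying at the right; leave it.

How it is judged:
By the outcome, as a careful person would: the job done as asked, in the order asked, and still so for the second after the job is handed in, while the arm keeps its last pose, push and grip.
It also fails if it takes over 38 s, if anything falls off the work surface, if the arm or the gripper's body presses on something with over 40 N, if the wrist force passes 120 N, or if a joint passes its speed limit or range.

## Working session

There is one attempt and no reset: what is moved stays moved. The work goes in short steps, Python scripts to look and compute and a shell command to move; the robot and the scene stay as the last step left them, time stands still between calls to the robot, and variables do not carry over. Pictures are saved under pics/ and viewed, about 8 in all and at most 12, crops included, and the job is handed in when it is done.

```bash
mkdir -p pics
python3 - <<'E'
from bench import r
import cv2,numpy as np
s=r.read_state();print(s, r.nose_length)
ims=[]
for n in("scene","top","wrist"):
    c=r.camera(n);np.savez(f"pics/{n}0.npz",**c);cv2.imwrite(f"pics/{n}0.png",c["pixels"])
    print(n,c["K"].tolist(),c["R"].round(3).tolist(),c["t"].round(3).tolist());ims.append(c["pixels"])
cv2.imwrite("pics/a.png",cv2.resize(np.vstack([np.hstack(ims[:2]),np.hstack([ims[2],ims[2]*0])]),(800,600)))
E
```

```text
{'time': 0.0, 'joint_positions': array([ 1.28940925,  0.33286706, -0.06468584,  1.4609705 ,  0.02161417,
        1.34988283, -0.08849566]), 'joint_vel': array([ 9.13424148e-04, -1.94730226e-03, -1.97048651e-05, -3.63534158e-04,
       -2.22381006e-03, -1.16534460e-03,  3.64229017e-04]), 'joint_torque': array([-1.20013451e-04, -6.23264551e+01,  2.46679096e-02, -3.89889550e+01,
       -6.14378066e-02,  3.98623093e-02,  1.38154951e-04]), 'ee_pos': array([ 0.1598337 , -0.60384544,  0.24674295]), 'eef_rot': array([ 7.92440126e-01, -6.09949288e-01, -5.92395855e-04, -4.02040439e-04]), 'ft_force': array([-0.07905708, -0.07989776,  0.26226896]), 'torque': array([ 0.01166969, -0.02099403, -0.07772071]), 'width': 0.0870571391451811} 0.025
scene [[382.22297812094473, 0.0, 252.9607896543414], [0.0, 382.22297812094473, 184.71908087451604], [0.0, 0.0, 1.0]] [[0.482, 0.876, 0.01], [0.532, -0.283, -0.798], [-0.696, 0.39, -0.602]] [-0.305, -0.238, 1.503]
top [[377.0735754120071, 0.0, 255.61615136613864], [0.0, 377.0735754120071, 192.85976684381578], [0.0, 0.0, 1.0]] [[0.028, -1.0, 0.003], [-0.991, -0.028, -0.134], [0.134, 0.001, -0.991]] [0.002, 0.604, 1.304]
wrist [[325.2292640491763, 0.0, 253.9849044530414], [0.0, 325.2292640491763, 193.1414633544046], [0.0, 0.0, 1.0]] [[0.256, -0.967, -0.001], [-0.931, -0.247, 0.27], [-0.262, -0.068, -0.963]] [-0.622, -0.033, 0.391]
```

View pics/scene0.png

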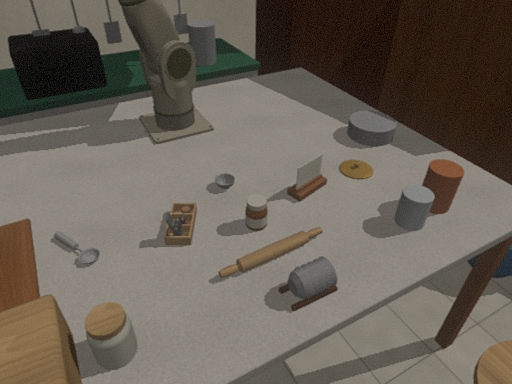

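View pics/top0.png

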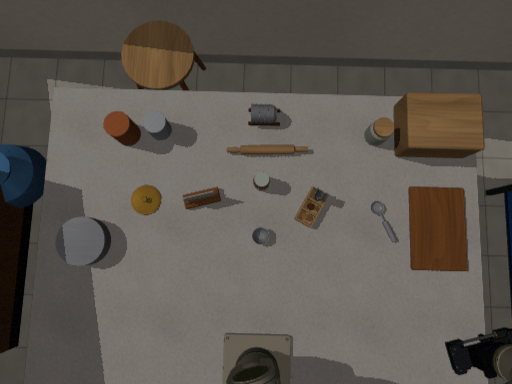

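The scene view shows the tray near (181,224), the jar at (257,213), the bowl at (225,181) and the card and stand at (308,180). In the top view the tray is at (312,207) with the clip in its far pocket at about (319,194), and the stand is at (202,198).

```bash
cat > h.py <<'E'
import cv2,numpy as np
def ray(c,u,v):
    d=np.linalg.inv(c["K"])@np.array([u,v,1.]);R=c["R"];return -R.T@c["t"],R.T@d
def onz(c,u,v,z):
    o,d=ray(c,u,v);return o+d*(z-o[2])/d[2]
def cloud(c):
    h,w=c["z_map"].shape;u,v=np.meshgrid(np.arange(w),np.arange(h));z=c["z_map"]
    p=np.stack([(u-c["K"][0,2])/c["K"][0,0]*z,(v-c["K"][1,2])/c["K"][1,1]*z,z],-1)
    P=(p-c["t"])@c["R"];P[z==0]=np.nan;return P
E
python3 - <<'E'
from h import *
c=np.load("pics/top0.npz");P=cloud(c);hsv=cv2.cvtColor(c["pixels"],cv2.COLOR_BGR2HSV)
for n,(u0,v0,u1,v1) in dict(tray=(285,175,340,240),stand=(175,175,230,220),jar=(245,165,280,195),bowl=(245,222,280,250),pin=(220,138,315,160)).items():
    Q=P[v0:v1,u0:u1].reshape(-1,3);m=Q[:,2]>0.012;q=Q[m]
    b=cv2.minAreaRect(q[:,:2].astype(np.float32));print(n,m.sum(),b,"zmax",np.nanmax(Q[:,2]).round(3), q[q[:,2]>0.04].mean(0).round(3) if (q[:,2]>.04).any() else "")
q=P[175:240,285:340].reshape(-1,3);print(q[q[:,2]>.045].round(3))
q=P[175:220,175:230].reshape(-1,3);q=q[q[:,2]>.06];print(cv2.minAreaRect(q[:,:2].astype(np.float32)),len(q))
ims=[cv2.resize(c["pixels"][170:250,170:350],None,fx=4.4,fy=4.4,interpolation=2)]
cv2.imwrite("pics/topcrop.png",ims[0])
E
```

```text
tray 391 ((0.5539730191230774, -0.17696675658226013), (0.06594865769147873, 0.15894180536270142), 61.69500732421875) zmax 0.086 [ 0.601 -0.206  0.065]
stand 524 ((0.585046648979187, 0.21468305587768555), (0.05205270275473595, 0.12898528575897217), 15.264677047729492) zmax 0.11 [0.584 0.214 0.08 ]
jar 258 ((0.6456729769706726, 0.000988103449344635), (0.056665774434804916, 0.055489860475063324), 46.24428176879883) zmax 0.094 [0.645 0.001 0.08 ]
bowl 150 ((0.45499011874198914, -0.001146990805864334), (0.05994853749871254, 0.06012751907110214), 46.33452606201172) zmax 0.037 
pin 655 ((0.7703049182891846, -0.01870042085647583), (0.035176992416381836, 0.2937120199203491), 2.155442953109741) zmax 0.043 [ 0.771 -0.03   0.041]
[[ 0.625 -0.194  0.08 ]
 [ 0.621 -0.194  0.077]
 [ 0.621 -0.197  0.083]
 [ 0.617 -0.19   0.08 ]
 [ 0.618 -0.194  0.078]
 [ 0.619 -0.199  0.072]
 [ 0.614 -0.19   0.082]
 [ 0.614 -0.194  0.079]
 [ 0.616 -0.199  0.068]
 [ 0.617 -0.204  0.063]
 [ 0.618 -0.209  0.055]
 [ 0.618 -0.212  0.056]
 [ 0.61  -0.186  0.084]
 [ 0.611 -0.191  0.079]
 [ 0.613 -0.201  0.06 ]
 [ 0.614 -0.
[... 1582 characters left out ...]
0.198  0.056]
 [ 0.592 -0.2    0.062]
 [ 0.592 -0.203  0.065]
 [ 0.593 -0.208  0.057]
 [ 0.593 -0.211  0.059]
 [ 0.592 -0.214  0.063]
 [ 0.592 -0.217  0.069]
 [ 0.591 -0.219  0.077]
 [ 0.59  -0.222  0.08 ]
 [ 0.59  -0.195  0.052]
 [ 0.59  -0.198  0.053]
 [ 0.589 -0.202  0.055]
 [ 0.589 -0.204  0.061]
 [ 0.589 -0.208  0.058]
 [ 0.589 -0.211  0.06 ]
 [ 0.589 -0.214  0.063]
 [ 0.587 -0.215  0.077]
 [ 0.586 -0.217  0.085]
 [ 0.587 -0.221  0.083]
 [ 0.586 -0.202  0.055]
 [ 0.587 -0.207  0.045]
 [ 0.586 -0.209  0.056]
 [ 0.585 -0.211  0.064]
 [ 0.584 -0.213  0.071]
 [ 0.583 -0.215  0.079]]
((0.585019052028656, 0.21454639732837677), (0.004185264464467764, 0.10864444077014923), 15.37501049041748) 98
```

View pics/topcrop.png

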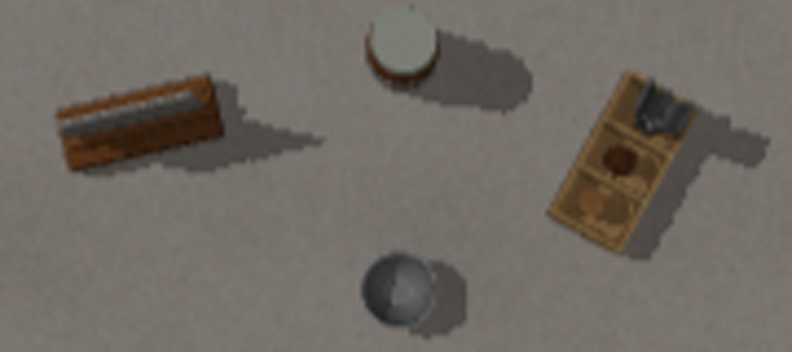

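The clip stands in the far pocket at about (0.602, -0.206), with its lever axis at about 61.5°. The card is at (0.585, 0.2145), with its thickness axis at about 15.3°. Tool x is at -75.2° now, so I need a spin of about +137° for the pick, then about -46° for the card. I'll go to a hover first.

```bash
python3 -m creep '[{"x":0.02,"y":0.02,"z":0,"spin":6},{"x":0.05,"y":0.05,"z":0,"spin":16},{"x":0.09,"y":0.085,"z":0,"spin":26},{"x":0.13,"y":0.12,"z":0,"spin":36},{"x":0.17,"y":0.155,"z":0,"spin":46},{"x":0.21,"y":0.19,"z":0,"spin":56},{"x":0.25,"y":0.225,"z":0,"spin":66},{"x":0.29,"y":0.26,"z":0,"spin":76},{"x":0.33,"y":0.295,"z":0,"spin":86},{"x":0.37,"y":0.33,"z":0,"spin":96},{"x":0.4,"y":0.36,"z":0,"spin":106},{"x":0.425,"y":0.38,"z":0,"spin":116}]' 0.087
python3 -m creep '[{"x":0.01,"y":0.01,"z":0,"spin":9},{"x":0.017,"y":0.018,"z":0,"spin":17},{"x":0.017,"y":0.018,"z":0,"spin":21},{"x":0.017,"y":0.018,"z":0,"spin":21}]'
python3 - <<'E'
from bench import r
from h import *
s=r.read_state();print(s["ee_pos"],s["joint_positions"].round(2),s["ft_force"])
c=r.camera("wrist");np.savez("pics/w1.npz",**c);cv2.imwrite("pics/w1.png",c["pixels"])
P=cloud(c);Q=P.reshape(-1,3);Q=Q[(Q[:,2]>.072)&(Q[:,2]<.1)]
b=cv2.minAreaRect(Q[:,:2].astype(np.float32));print(len(Q),b,cv2.boxPoints(b).round(4).tolist(),Q[:,2].max())
E
```

```text
time: 1.65
ee_pos: [0.5861, -0.2222, 0.2473]
eef_rot: [0.936, 0.352, 0.0, -0.0]
ft_force: [-0.2, -0.4, 0.2]
width: 0.0872
time: 2.15
ee_pos: [0.6018, -0.2062, 0.2472]
eef_rot: [0.858, 0.514, -0.0, -0.0]
ft_force: [-0.6, 0.4, 0.1]
width: 0.0867
[ 0.60182443 -0.20620162  0.24716312] [ 0.75  0.44 -0.68  1.4   0.27  1.4   1.16] [-0.59704915  0.36909796  0.10352546]
3560 ((0.6220288276672363, -0.09953264892101288), (0.26170963048934937, 0.05209587514400482), 75.18234252929688) [[0.5633999705314636, -0.21940000355243683], [0.6136999726295471, -0.23270000517368317], [0.6807000041007996, 0.0203000009059906], [0.630299985408783, 0.03359999880194664]] 0.08772486666066419
```

View pics/w1.png

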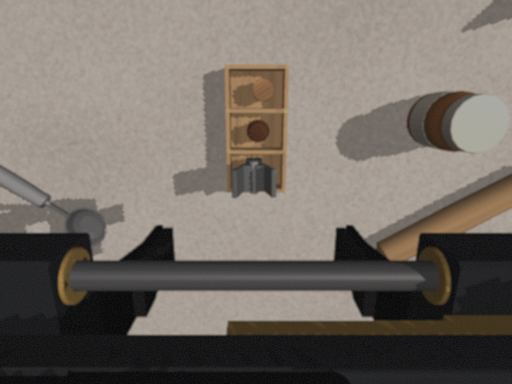

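The wrist view shows the clip at (254,178) in the pocket nearest the gripper, well centred between the fingers. Next I'll refine its position and yaw from this near view.

Run:
```python
from h import *
c=np.load("pics/w1.npz");P=cloud(c)[145:205,222:290];C=c["pixels"][145:205,222:290].astype(int)
grey=(C.max(-1)-C.min(-1))<25
Q=P[grey&(P[...,2]>.05)];t=Q[Q[:,2]>.07]
b=cv2.minAreaRect(t[:,:2].astype(np.float32));print(len(t),b,cv2.boxPoints(b).round(4).tolist(),np.percentile(t[:,2],[50,90,100]))
# clip top edges in frame of 61.5 deg
a=np.radians(61.5);e=np.array([np.cos(a),np.sin(a)]);f=np.array([e[1],-e[0]])
print("along y",np.percentile(t[:,:2]@e,[0,2,50,98,100]).round(4),"along x",np.percentile(t[:,:2]@f,[0,2,50,98,100]).round(4))
for sgn in(1,-1):
    s=t[sgn*(t[:,:2]@e-np.median(t[:,:2]@e))>.004]
    print(len(s),s.mean(0).round(4),(s[:,:2]@f).min(),(s[:,:2]@f).max())
    (vx,vy,_,_)=cv2.fitLine(s[:,:2].astype(np.float32),2,0,.01,.01).ravel();print(np.degrees(np.arctan2(vy,vx)))
print((np.array([.6018,-.2062])@e).round(4),(np.array([.6018,-.2062])@f).round(4))
P=cloud(c)[55:200,215:300];q=P[(P[...,2]>.024)&(P[...,2]<.033)];b=cv2.minAreaRect(q[:,:2].astype(np.float32));print("tray rim",b)
```

```text
472 ((0.602497935295105, -0.20596610009670258), (0.04299956560134888, 0.028279181569814682), 62.46377944946289) [[0.5799999833106995, -0.21850000321865082], [0.6050999760627747, -0.23160000145435333], [0.625, -0.19339999556541443], [0.5999000072479248, -0.18039999902248383]] [0.07917203 0.08068008 0.08158605]
along y [0.0851 0.0853 0.1205 0.128  0.1281] along x [0.6133 0.6137 0.6268 0.6406 0.6422]
116 [ 0.6111 -0.188   0.0796] 0.6133414299564097 0.6407236302899827
-26.98136
232 [ 0.5935 -0.2211  0.0778] 0.6138859983796318 0.6421996668286064
-27.08165
0.1059 0.6273
tray rim ((0.5640426874160767, -0.18204626441001892), (0.06617369502782822, 0.13559934496879578), 61.64472579956055)
```

```bash
python3 -m creep '[{"x":0.001,"y":0,"z":-0.02,"spin":1},{"x":0.001,"y":0,"z":-0.055,"spin":1},{"x":0.001,"y":0,"z":-0.09,"spin":1},{"x":0.001,"y":0,"z":-0.12,"spin":1},{"x":0.001,"y":0,"z":-0.145,"spin":1},{"x":0.001,"y":0,"z":-0.16,"spin":1},{"x":0.001,"y":0,"z":-0.171,"spin":1},{"x":0.001,"y":0,"z":-0.171,"spin":1},{"x":0.001,"y":0,"z":-0.171,"spin":1}]'
python3 -m creep '[{"x":0,"y":0,"z":0,"spin":0},{"x":0,"y":0,"z":0,"spin":0},{"x":0,"y":0,"z":0,"spin":0},{"x":0,"y":0,"z":0,"spin":0},{"x":0,"y":0,"z":0,"spin":0},{"x":0,"y":0,"z":0,"spin":0},{"x":0,"y":0,"z":0,"spin":0},{"x":0,"y":0,"z":0,"spin":0}]' 0.015 25
```

```text
time: 3.32
ee_pos: [0.6035, -0.2063, 0.0774]
eef_rot: [0.853, 0.521, 0.0, 0.0]
ft_force: [0.2, 0.4, 0.4]
width: 0.0868
time: 4.32
ee_pos: [0.6029, -0.2062, 0.0765]
eef_rot: [0.853, 0.521, 0.0, -0.0]
ft_force: [-0.1, -1.1, 1.6]
width: 0.0254
```

The fingers stopped at 25.4 mm, so the levers are at the stop (26 mm nominal). Next I'll lift, then swing toward the card with the jaw ends well above it.

```bash
python3 -m creep '[{"z":0.005},{"z":0.015},{"z":0.03},{"z":0.05},{"z":0.075},{"z":0.1},{"z":0.125},{"z":0.145},{"z":0.158},{"z":0.165},{"z":0.165}]'
python3 -m creep '[{"y":0.015,"spin":-4},{"y":0.04,"spin":-8},{"y":0.08,"spin":-13},{"x":-0.005,"y":0.12,"spin":-18},{"x":-0.005,"y":0.165,"spin":-23},{"x":-0.01,"y":0.21,"spin":-28},{"x":-0.01,"y":0.255,"spin":-33},{"x":-0.013,"y":0.3,"spin":-38},{"x":-0.015,"y":0.34,"spin":-43},{"x":-0.018,"y":0.38,"spin":-46},{"x":-0.018,"y":0.405,"spin":-47},{"x":-0.018,"y":0.42,"spin":-47}]'
python3 -m creep '[{},{},{}]' || true
python3 - <<'E'
from bench import r
from h import *
s=r.read_state();print(s["time"],s["ee_pos"],s["joint_positions"].round(2),s["ft_force"],s["width"])
for n in("wrist","top","scene"):
    c=r.camera(n);np.savez(f"pics/{n}2.npz",**c);cv2.imwrite(f"pics/{n}2.png",c["pixels"])
c=np.load("pics/scene2.npz");a=cv2.resize(c["pixels"][70:220,230:400],None,fx=3.5,fy=3.5,interpolation=2)
cv2.imwrite("pics/s2crop.png",a)
E
```

```text
4.325 [ 0.60293996 -0.20621593  0.07650615] [ 0.73  0.58 -0.63  1.58  0.37  1.1   1.1 ] [-0.06945566 -1.07771999  1.57435224] 0.025381736355319595invalid input at $[0]: expected keys x, y, z, spin
invalid input at $[0]: expected keys x, y, z, spin
invalid input at $[0]: expected keys x, y, z, spin
```

View pics/wrist2.png

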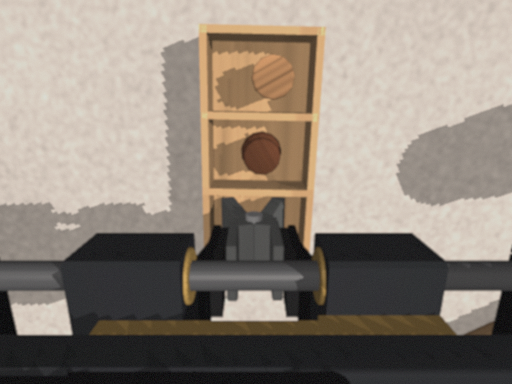

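View pics/s2crop.png

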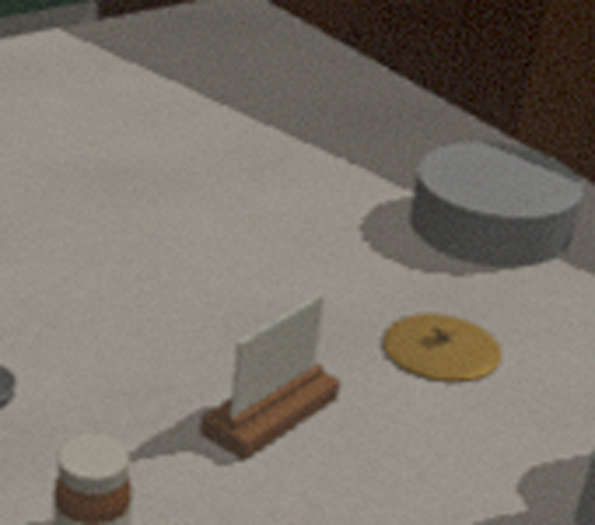

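The moves were refused because each row needs all four keys. The wrist view at least shows the clip between the fingers at (255,235), with the jaws spread in the pocket. The scene crop shows the card still untouched at (280,355). I'll repeat the moves with full rows.

```bash
python3 -m creep '[{"x":0,"y":0,"z":0.005,"spin":0},{"x":0,"y":0,"z":0.015,"spin":0},{"x":0,"y":0,"z":0.03,"spin":0},{"x":0,"y":0,"z":0.05,"spin":0},{"x":0,"y":0,"z":0.075,"spin":0},{"x":0,"y":0,"z":0.1,"spin":0},{"x":0,"y":0,"z":0.125,"spin":0},{"x":0,"y":0,"z":0.145,"spin":0},{"x":0,"y":0,"z":0.158,"spin":0},{"x":0,"y":0,"z":0.165,"spin":0},{"x":0,"y":0,"z":0.165,"spin":0}]' &&
python3 -m creep '[{"x":0,"y":0.015,"z":0,"spin":-4},{"x":0,"y":0.04,"z":0,"spin":-8},{"x":0,"y":0.08,"z":0,"spin":-13},{"x":-0.005,"y":0.12,"z":0,"spin":-18},{"x":-0.005,"y":0.165,"z":0,"spin":-23},{"x":-0.01,"y":0.21,"z":0,"spin":-28},{"x":-0.01,"y":0.255,"z":0,"spin":-33},{"x":-0.013,"y":0.3,"z":0,"spin":-38},{"x":-0.015,"y":0.34,"z":0,"spin":-43},{"x":-0.018,"y":0.38,"z":0,"spin":-46},{"x":-0.018,"y":0.405,"z":0,"spin":-47},{"x":-0.018,"y":0.42,"z":0,"spin":-47.5}]' &&
python3 -m creep '[{"x":0,"y":0,"z":0,"spin":0},{"x":0,"y":0,"z":0,"spin":0},{"x":0,"y":0,"z":0,"spin":0}]'
python3 - <<'E'
from bench import r
from h import *
s=r.read_state();print(s["time"],s["ee_pos"],s["joint_positions"].round(2),s["ft_force"],s["width"])
for n in("wrist","top","scene"):
    c=r.camera(n);np.savez(f"pics/{n}3.npz",**c);cv2.imwrite(f"pics/{n}3.png",c["pixels"])
c=np.load("pics/scene3.npz");a=cv2.resize(c["pixels"][120:210,270:350],None,fx=5,fy=5,interpolation=2)
w=np.load("pics/wrist3.npz")["pixels"][:,130:390]
h=450;cv2.imwrite("pics/c3.png",np.hstack([a,cv2.resize(w,(int(260*h/384),h))]))
E
```

```text
time: 5.85
ee_pos: [0.6029, -0.2062, 0.2415]
eef_rot: [0.853, 0.521, -0.0, -0.0]
ft_force: [0.1, 0.8, -1.0]
width: 0.0257
time: 7.35
ee_pos: [0.5844, 0.2151, 0.2407]
eef_rot: [0.991, 0.134, -0.001, -0.0]
ft_force: [-0.3, -0.5, -0.9]
width: 0.0253
time: 7.72
ee_pos: [0.5854, 0.2124, 0.2415]
eef_rot: [0.991, 0.133, 0.0, 0.0]
ft_force: [0.1, -0.1, -1.1]
width: 0.0253
7.725 [0.5853805  0.21240573 0.24153294] [ 0.11  0.42 -0.71  1.45  0.27  1.38 -0.34] [ 0.14182275 -0.09354781 -1.07621458] 0.02526082498406708
```

View pics/c3.png

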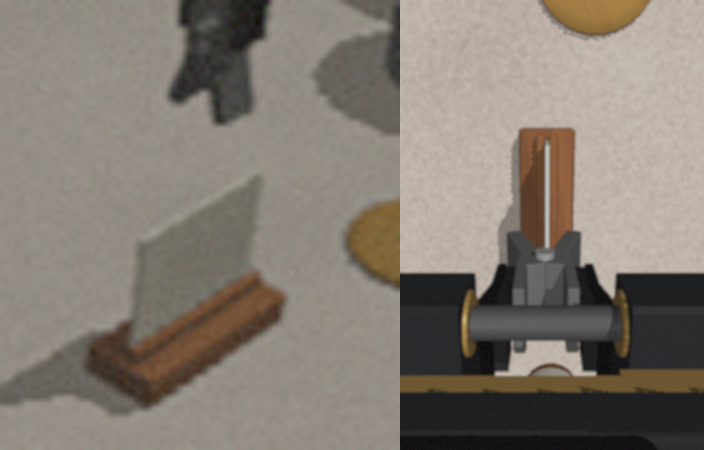

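The left crop shows the clip held wide open above the card, with jaw ends at (180,100) and (230,118). The wrist view shows the card edge at about (547,190), running centrally between the jaws at (518,245) and (570,245). Now I'll measure the offsets.

Run:
```python
from h import *
a=np.radians(15.3);e=np.array([np.cos(a),np.sin(a)]);f=np.array([-e[1],e[0]])
tcp=np.array([.5854,.2124])
c=np.load("pics/wrist3.npz");P=cloud(c);px=c["pixels"].astype(int)
m=(P[...,2]>.08)&(P[...,2]<.115);q=P[m];print("card wrist",len(q),q.mean(0).round(4))
l=cv2.fitLine(q[:,:2].astype(np.float32),2,0,.01,.01).ravel();print("line ang",np.degrees(np.arctan2(l[1],l[0])),"thick off rel tcp",((q[:,:2]-tcp)@e).min().round(4),((q[:,:2]-tcp)@e).max().round(4),"edge max",((q[:,:2]-tcp)@f).max().round(4), "z",np.percentile(q[:,2],[5,50,95]).round(4))
m=np.zeros(m.shape,bool);m[190:310,180:330]=1
m&=(P[...,2]>.14)&(P[...,2]<.255);q=P[m]
for z0 in np.arange(.16,.25,.008):
    s=q[(q[:,2]>=z0)&(q[:,2]<z0+.008)]
    if len(s)>3:
        d=(s[:,:2]-tcp)@e;g=(s[:,:2]-tcp)@f;print(round(z0,3),len(s),"thick",d.min().round(4),d.max().round(4),"edge",g.min().round(4),g.max().round(4))
c=np.load("pics/scene3.npz");P=cloud(c)
q=P[(np.abs(P[...,0]-.585)<.05)&(np.abs(P[...,1]-.2125)<.05)&(P[...,2]>.12)&(P[...,2]<.26)]
print("scene lowest",np.sort(q[:,2])[:12].round(4))
q=q[q[:,2]<.2];d=(q[:,:2]-tcp)@e;g=(q[:,:2]-tcp)@f;print("thick",d.min(),d.max(),"edge",g.min(),g.max())
q=P[(np.abs(P[...,0]-.585)<.03)&(np.abs(P[...,1]-.2125)<.08)&(P[...,2]>.06)&(P[...,2]<.12)]
d=(q[:,:2]-tcp)@e;g=(q[:,:2]-tcp)@f;print("card scene thick",d.min(),np.median(d),d.max(),"edge",g.min(),g.max(),"ztop",np.percentile(q[:,2],[98,100]))
c=np.load("pics/top0.npz");P=cloud(c)[175:220,175:230].reshape(-1,3);q=P[P[:,2]>.085];d=(q[:,:2]-tcp)@e;g=(q[:,:2]-tcp)@f
print("card top",np.median(d),d.min(),d.max(),g.min(),g.max(),q[:,2].max())
```

```text
card wrist 265 [0.5802 0.2338 0.104 ]
line ang -74.72596 thick off rel tcp -0.0003 0.0015 edge max 0.0587 z [0.1029 0.1042 0.1053]
0.168 111 thick -0.0226 0.0197 edge -0.0052 0.0159
0.176 222 thick -0.0218 0.0188 edge -0.0036 0.0158
0.184 229 thick -0.0194 0.0164 edge -0.0009 0.016
0.192 210 thick -0.0168 0.0144 edge 0.0024 0.0159
0.2 154 thick -0.0141 0.0119 edge 0.0121 0.0161
0.208 221 thick -0.0134 0.0201 edge 0.0129 0.0188
0.216 1558 thick -0.0221 0.0209 edge -0.0056 0.0189
0.224 380 thick -0.022 0.021 edge -0.0029 0.0159
0.232 434 thick -0.0222 0.0212 edge 0.0023 0.0158
0.24 1026 thick -0.0237 0.0231 edge -0.0125 0.0157
0.248 454 thick -0.0253 0.0242 edge -0.0119 0.0152
scene lowest [0.1697 0.171  0.1712 0.1714 0.1718 0.1739 0.1744 0.1745 0.1747 0.1748
 0.1748 0.1751]
thick -0.020618451460144942 0.02154052787927672 edge -0.018742067802735025 0.013065447034441343
card scene thick -0.003037735155263086 0.00163194257818171 0.0045782417893032445 edge -0.05653878067224394 0.0577585444231134 ztop [0.10515993 0.10705269]
card top -0.0004699610111249347 -0.001883182947649809 0.0023611740975662634 -0.050959582974071174 0.05649226756136651 0.10951831092125423
```

The card edge is about 1–2 mm from the clip's mid-plane along both axes, and the yaw matches (-74.7°). The jaw ends are at z≈0.169. I'll shift x +1 mm and y +2 mm, then come down 79 mm slowly so the jaw ends reach z≈0.090.

```bash
python3 -m creep '[{"x":0.001,"y":0.002,"z":-0.008,"spin":0},{"x":0.001,"y":0.002,"z":-0.02,"spin":0},{"x":0.001,"y":0.002,"z":-0.032,"spin":0},{"x":0.001,"y":0.002,"z":-0.042,"spin":0},{"x":0.001,"y":0.002,"z":-0.05,"spin":0},{"x":0.001,"y":0.002,"z":-0.056,"spin":0},{"x":0.001,"y":0.002,"z":-0.062,"spin":0},{"x":0.001,"y":0.002,"z":-0.068,"spin":0},{"x":0.001,"y":0.002,"z":-0.073,"spin":0},{"x":0.001,"y":0.002,"z":-0.077,"spin":0},{"x":0.001,"y":0.002,"z":-0.079,"spin":0},{"x":0.001,"y":0.002,"z":-0.079,"spin":0}]' && python3 -m creep '[{"x":0,"y":0,"z":0,"spin":0},{"x":0,"y":0,"z":0,"spin":0},{"x":0,"y":0,"z":0,"spin":0},{"x":0,"y":0,"z":0,"spin":0}]'
python3 - <<'E'
from bench import r
from h import *
s=r.read_state();print(s["time"],s["ee_pos"],s["ft_force"],s["width"])
for n in("wrist","scene"):
    c=r.camera(n);np.savez(f"pics/{n}4.npz",**c)
c=np.load("pics/scene4.npz");a=cv2.resize(c["pixels"][130:210,265:345],None,fx=5.6,fy=5.6,interpolation=2)[:450]
w=np.load("pics/wrist4.npz");P=cloud(w)
cv2.imwrite("pics/c4.png",np.hstack([a[:448],cv2.resize(w["pixels"][:,130:390],(304,448))]))
a=np.radians(15.3);e=np.array([np.cos(a),np.sin(a)]);f=np.array([-e[1],e[0]]);tcp=s["ee_pos"][:2]
m=np.zeros(P.shape[:2],bool);m[100:300,150:360]=1
for z0 in np.arange(.082,.13,.006):
    q=P[m&(P[...,2]>=z0)&(P[...,2]<z0+.006)]
    if len(q)>3: d=(q[:,:2]-tcp)@e;g=(q[:,:2]-tcp)@f;print(z0.round(3),len(q),np.histogram(d,np.arange(-.026,.027,.004))[0],g.min().round(4),g.max().round(4))
E
```

```text
time: 9.38
ee_pos: [0.586, 0.2158, 0.1625]
eef_rot: [0.991, 0.133, 0.0, -0.0]
ft_force: [0.2, -0.5, -0.1]
width: 0.0254
time: 9.88
ee_pos: [0.586, 0.2158, 0.1626]
eef_rot: [0.991, 0.133, 0.0, -0.0]
ft_force: [-0.1, 0.4, -0.9]
width: 0.0256
9.875 [0.58597562 0.21579197 0.16259653] [-0.06031699  0.4427603  -0.94562938] 0.025570752171105667
0.082 4 [0 0 0 0 0 0 4 0 0 0 0 0 0] 0.0554 0.0556
0.088 25 [0 2 5 0 0 1 4 0 0 4 5 4 0] 0.0124 0.0557
0.094 169 [16 48 17  5  0  1  4  0  1 15 18 44  0] -0.0051 0.0557
0.1 587 [  0  61  19  12   0  82 324   0   8  20  59   2   0] -0.0546 0.0557
0.106 165 [ 0 27 38 17  2  0  1  0 14 20 46  0  0] -0.0 0.0445
0.112 172 [ 0  0 51 24 19  0  0  7 23 31 17  0  0] 0.0023 0.016
0.118 132 [ 0  0 21 24 20  3  0 12 24 28  0  0  0] 0.0085 0.0159
0.124 104 [ 0  0  0 25 27  5  0 14 24  9  0  0  0] 0.013 0.016
```

View pics/c4.png

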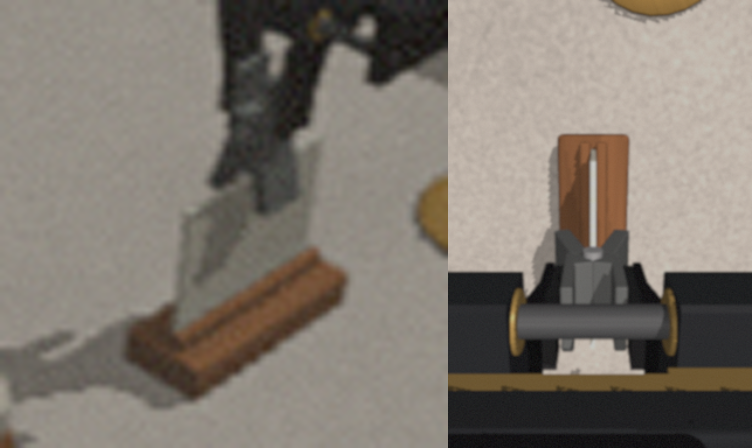

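The clip straddles the card: in the wrist view the edge at (593,200) runs midway between the jaws, and in the scene view the jaw end at (278,208) overlaps the card face. The forces show only the clip's own weight, so I'll hand in.

Run:
```python
from bench import r
s=r.read_state();print(s["time"],s["ft_force"],s["width"]);print(r.close_job())
```

```text
9.975 [-0.93316482 -0.2178619  -0.32369169] 0.02561580456613794
the job is handed in; nothing more can be done
None
```

I plucked the clip from its pocket by the levers and squeezed it to its stop. I then lowered it over the middle of the card's top edge and handed the job in with the clip still held open, at about 10 s on the robot's clock.

- **Position:** The jaw ends are at z≈0.090, about 13–14 mm below the card edge. The clip is centred within about 1–2 mm, both along the edge and across the card's thickness. That leaves roughly 9 mm or more between each jaw and the card.
- **Grip and contact:** The finger opening held at 25.4–25.6 mm, against 26 mm nominal at the stop. The wrist force stayed near the clip's own weight, about 1 N, so there was no sign of touching the card or stand.
- **Refused moves:** One set of moves was refused because its rows left out some keys. Nothing moved, and I repeated it with full rows.
- **Disagreements:** The cameras differed by 1–3 mm on where the card's centre is, so I used a compromise. I did not recheck the other items' positions after the move, but no unusual force appeared in the readings at the end of each move.

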